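# Set out a bead-craft place: pegboard into the corner jig, bead case onto its mat

### The job

Set the work place for the next bead picture: push the white square pegboard fully home into the corner of the wooden L-shaped jig, flat on the table with its edges flush against both stops, and slide the shut bead case across the table until it lies wholly on the cork mat, long sides along the mat's long sides. Keep the pegboard and the case down on the table (slide them, do not lift or tip them), and do not disturb the cardboard box, the glue bottle or the tape roll.

Things in the scene. Friction and masses are not known exactly. Their poses are not given: they have to be found in the camera images.
- jig: Plywood L of two stops, 20 mm high, 18 mm thick, fixed to the table. Origin: on the table at the seat's centre, where the pegboard's centre must come; z up. Far stop: inner face at x = +70 mm, from y = -70 to +88. Side stop: inner face at y = +70 mm, from x = -130 to +88. Open towards -x and -y, no floor plate. Stands left or right of the middle, turned up to 0.2 rad.
- pegboard: Loose white plastic square plate 140 x 140 x 12 mm with upright edges, pegs and beads 4 to 5 mm high on top, 0.13 to 0.25 kg, too wide to grasp. Origin: centre of its underside; x, y along its edges, z up. Lies on the table, its centre 35 to 70 mm to jig -x and 40 to 90 mm to jig -y of the seat's centre, turned up to 0.35 rad against the jig.
- mat: Cork mat, 170 mm along its x by 135 mm along its y, 1 mm thin and no obstacle to sliding, fixed to the table, on the other side of the middle from the jig. Origin: its centre, on the table; z up.
- case: Loose shut clear plastic case of beads, 130 mm along its x, 95 mm along its y, 45 mm high, upright sides, 0.2 to 0.4 kg, too wide to grasp. Origin: centre of its underside; z up. Lies on the table 90 to 130 mm to the mat's -y side and 0 to 45 mm to its -x side (mat axes), turned up to 0.25 rad against the mat.
- carton: Bystander: small open cardboard box 85 x 85 x 35 mm, loose, beyond the work near the middle. Origin: centre of its underside.
- glue: Bystander: glue bottle with orange cap, 40 mm diameter, 110 mm tall, loose, beyond the work to the left. Origin: centre of its underside.
- tape: Bystander: roll of paper tape lying flat, 84 mm outer diameter, 24 mm high, loose, beyond the work to the right. Origin: centre of its underside.
Things that resemble listed ones, but are neither listed nor needed, are in the scene too. Of the things that look like the pegboard, take the one that is farthest from the robot's base at the start. There is more than one size of the case; the job needs the larger.

How it is judged:
By the outcome, as a careful person would: the job done as asked, in the order asked, and still so for the second after the job is handed in, with the robot touching nothing.
It also fails if it takes over 64 s, if anything falls off the work surface, if the arm or the gripper's body presses on something with over 40 N, if the wrist force passes 120 N, or if a joint passes its speed limit or range.

### The arm

A 6-joint arm with a two-finger parallel gripper is mounted at the origin on the work surface. World frame = base frame: x ahead of the robot, y to its left, z up, the work surface at z = 0. Lengths are in m, angles in rad, forces in N, time in s.
With the tool pointing down it reaches from about 0.3 to 0.775 m from the base axis. Payload 14.6 kg.
Tool frame: the origin (TCP) lies on the centre line of the jaws, within the pads' length; the fingertips stand 19 mm ahead of it and the grasp point (between the pads) is the TCP; y points along the fingers, x is the direction in which the jaws open and shut, and the axes are right-handed (so a half turn about y gives the same grasp; the last joint's range is limited). The gripper opens to 94 mm and grips with 3 to 60 N. Pads are 16 mm wide; open, the fingers measure 119 mm over their backs; the gripper's body (75 mm by 177 mm) begins 78 mm behind the grasp point.
Start: joints at [-1.368, 0.3, 1.521, -0, 1.321, -0.067], TCP at [0.147, -0.53, 0.224] pointing down, gripper open.
Joint ranges: [-3.03, 3.03], [-0.79, 2.21], [0.23, 2.52], [-1.04, 4.18], [0, 3.07], [-2.55, 2.55]. Speed limits (rad/s): [2.22, 2.22, 2.57, 3.14, 3.14, 3.14].

### API

Orientations are given as [roll, pitch, yaw] about the fixed x, y, z axes, in that order (R = Rz(yaw) Ry(pitch) Rx(roll)).
In Python, from station import get_obs, cams, workorder gives the robot as it stands.
- The arm moves only by the shell command python3 -m handwheel 'ROWS' [FORCE]. ROWS is JSON, a list of rows, each an object of numbers: "fingers": the opening, from -1 (shut) to 1 (fully open); "x", "y", "z": the shift along the tool's x, y, z in m; "spin": the turn about the tool's y in degrees. In form: [{"fingers": .., "x": .., "y": .., "z": .., "spin": ..}, ...]. A call has exactly 10 rows; each row is the pose to reach, as a shift and turn from the pose commanded when the call began, along the tool's axes at that moment; what a row does not reach only later rows make up. A row lasts 1/10 s, in which the tool goes at most 50 mm and 8.59 degrees, less where a joint would pass 70% of its speed; a pose out of reach is approached as far as the arm can. A call with a gripper value outside its range is refused whole. The fingers move at their own pace and stop on an object; FORCE is the grip in N (left out, the last holds). Time passes only in rows, so rows that repeat a pose let the fingers close, or fill a call up. It gives the time, the measured TCP pose, the force and the opening at its end, in the units of the state.
- get_obs(): the state, without advancing time (a new reading comes with each control period).
- cams.camera(name): name is "scene" or "side" or "wrist"; returns (picture, depth): 384x512x3 uint8, red, green, blue; 384x512 float32, m along the optical axis (not along the pixel's ray), 0 where there is no reading.
- cams.get_calibration(name): a dict with "fx", "fy", "cx", "cy" (pixels), "view" (4x4, takes a point from world to camera coordinates). Camera axes: x right, y down, z forward; pixel columns grow to the right and rows downward; lengths in m; the calibration is good to about 2 mm. A picture is of the moment at which its call begins: read the wrist's pose just before it. get_calibration takes no time and is no camera call; for the wrist camera it gives the pose at the moment of the call.
- workorder.hand_in(): hands the job in, once; it reports no verdict.
The state is a dict: "time_s": time; "qpos": joint angles; "joint_vel": joint speeds; "tau": joint torques, N m; "ee_pos": TCP position; "eef_rot": TCP orientation; "force": force on the tool from outside, world axes, zero at the start; "moment": the same for the moment, N m; "grip_width": finger opening in m.
Only numpy, scipy, OpenCV 4.12 (cv2) and the standard library are available. Lean on these libraries where they do the work, as an engineer would, in place of code of your own. Each camera call takes 0.05 s, during which the arm holds its last target. There are 200 camera calls.

## Working session

There is one attempt and no reset: what is moved stays moved. The work goes in short steps, Python scripts to look and compute and a shell command to move; the robot and the scene stay as the last step left them, time stands still between calls to the robot, and variables do not carry over. Pictures are saved under pics/ and viewed, about 8 in all and at most 12, crops included, and the job is handed in when it is done.

```bash
ls; mkdir -p pics; python3 - <<'E'
from station import get_obs, cams, workorder
import cv2,numpy as np
o=get_obs(); print({k:np.round(v,3).tolist() for k,v in o.items()})
for n in("scene","side"):
    p,d=cams.camera(n); np.savez(f"pics/{n}0.npz",p=p,d=d); cv2.imwrite(f"pics/{n}0.png",p[:,:,::-1])
    c=cams.get_calibration(n); print(n,c["fx"],c["cx"],np.round(c["view"],3).tolist())
E
python3 -c "
import cv2,numpy as np
a=cv2.imread('pics/scene0.png')
cv2.imwrite('pics/scene0b.png',cv2.resize(a,(800,600),interpolation=cv2.INTER_CUBIC))"
```

```text
pics
{'time_s': 0.0, 'qpos': [-1.368, 0.3, 1.522, -0.0, 1.321, -0.067], 'joint_vel': [0.001, 0.0, -0.0, 0.001, -0.0, 0.001], 'tau': [-0.0, -53.181, -35.274, 0.071, 0.024, -0.0], 'ee_pos': [0.147, -0.53, 0.224], 'eef_rot': [-1.571, 0.001, -1.301], 'force': [0.763, 0.034, 0.233], 'moment': [-0.006, -0.045, 0.019], 'grip_width': 0.094}
scene 362.46677050279243 257.1399562515729 [[0.474, 0.88, -0.001, -0.244], [0.489, -0.264, -0.831, -0.243], [-0.732, 0.394, -0.556, 1.343], [0.0, 0.0, 0.0, 1.0]]
side 352.8156613768747 252.9235094306498 [[-0.933, -0.36, -0.021, 0.539], [-0.188, 0.535, -0.824, 0.174], [0.307, -0.765, -0.566, 0.7], [0.0, 0.0, 0.0, 1.0]]
```

View pics/scene0b.png

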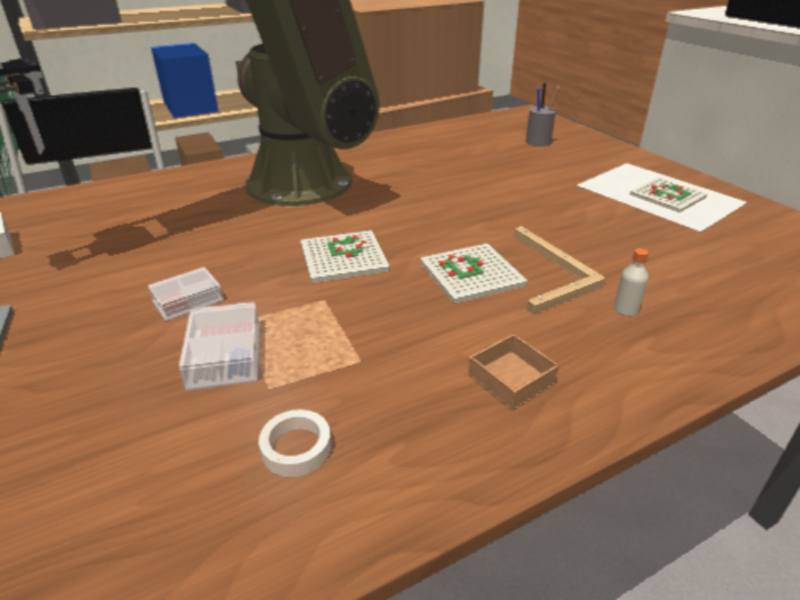

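View pics/side0.png

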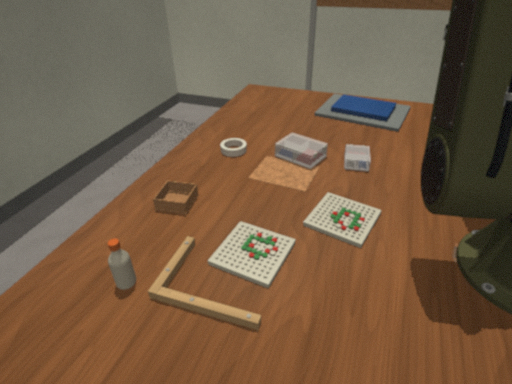

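The scene view (800x600 scale) shows pegboard look-alikes at A (345,255), B (473,270) and C (670,193, on white paper). There are two cases, a larger one at (220,345) and a smaller one at (186,292). The jig corner is at (600,278), the mat at (308,342), the tape at (295,442), the carton at (513,370) and the glue at (632,283). Next I'll measure each one.

```bash
cat > h.py <<'E'
import cv2,numpy as np
from station import get_obs, cams
def cloud(n,p,d):
    c=cams.get_calibration(n); V=np.array(c["view"])
    v,u=np.mgrid[:384,:512]
    P=np.stack([(u-c["cx"])/c["fx"]*d,(v-c["cy"])/c["fy"]*d,d],-1)
    W=(P-V[:3,3])@V[:3,:3]; W[d<=0]=np.nan
    return W
def ray(n,uv,z):
    c=cams.get_calibration(n); V=np.array(c["view"]); uv=np.atleast_2d(uv).astype(float)
    r=np.c_[(uv[:,0]-c["cx"])/c["fx"],(uv[:,1]-c["cy"])/c["fy"],np.ones(len(uv))]@V[:3,:3]
    o=-V[:3,:3].T@V[:3,3]
    return o+r*((z-o[2])/r[:,2])[:,None]
def rect(xy):
    (cx,cy),(w,h),a=cv2.minAreaRect((xy*1000).astype(np.float32))
    if w<h: w,h,a=h,w,a+90
    a=(a+90)%180-90
    return round(cx,1),round(cy,1),round(w,1),round(h,1),round(a,2)
E
python3 - <<'E'
from h import *
for n in("scene","side"):
    f=np.load(f"pics/{n}0.npz"); p,d=f["p"],f["d"]; W=cloud(n,p,d)
    print(n,"tablez",np.nanmedian(W[...,2][(np.abs(W[...,2])<.02)]))
    hsv=cv2.cvtColor(p,cv2.COLOR_RGB2HSV)
    z=W[...,2]
    m=((z>.006)&(z<.15)&(W[...,0]>.2)&(W[...,0]<1.1)&(abs(W[...,1])<.9)).astype(np.uint8)
    k,l,s,c=cv2.connectedComponentsWithStats(m)
    for i in range(1,k):
        if s[i,4]<60: continue
        q=l==i; X=W[q]
        print(n,"px",np.round(c[i]).tolist(),s[i,4],"rect",rect(X[:,:2]),"z",np.round(np.nanpercentile(X[:,2],[50,98]),3),"hsv",np.median(hsv[q],0))
    # mat: cork colour on table
    for pt in ([(197,219),(160,210)] if n=="scene" else [(283,172),(200,300)]):
        print("hsv at",pt,hsv[pt[1],pt[0]],W[pt[1],pt[0]])
E
```

```text
scene tablez -0.0005129723910945968
scene px [428.0, 124.0] 562 rect (470.1, 704.7, 127.4, 122.9, -77.69) z [0.012 0.018] hsv [ 23.  36. 196.]
scene px [358.0, 175.0] 848 rect (566.7, 228.3, 220.8, 160.0, 1.07) z [0.018 0.021] hsv [ 17. 104. 200.]
scene px [219.0, 163.0] 1254 rect (367.3, -45.0, 145.2, 138.9, -12.53) z [0.012 0.017] hsv [ 23.   36.  214.5]
scene px [302.0, 173.0] 1464 rect (528.5, 133.1, 145.0, 141.9, -5.94) z [0.012 0.017] hsv [ 23.  36. 218.]
scene px [405.0, 182.0] 586 rect (739.5, 286.5, 36.7, 30.5, 11.34) z [0.057 0.109] hsv [ 20.  40. 152.]
scene px [134.0, 211.0] 3271 rect (475.3, -309.2, 286.8, 132.4, 1.84) z [0.041 0.046] hsv [ 12.  24. 206.]
scene px [2.0, 203.0] 100 rect (307.2, -589.1, 89.1, 14.8, 1.2) z [0.011 0.013] hsv [ 21.   13.5 142. ]
scene px [328.0, 236.0] 1156 rect (780.0, 29.0, 88.6, 87.0, -81.2) z [0.022 0.035] hsv [ 13. 126. 126.]
scene px [189.0, 282.0] 1060 rect (753.8, -273.2, 83.0, 82.7, -42.72) z [0.022 0.025] hsv [ 18.   38.5 222. ]
hsv at (197, 219) [ 14 120 229] [ 0.56848964 -0.18988995 -0.00145456]
hsv at (160, 210) [  5  45 217] [ 0
[... 466 characters left out ...]
2 0.034] hsv [ 16.  27. 163.]
side px [175.0, 196.0] 820 rect (779.6, 28.8, 89.6, 86.9, -82.53) z [0.022 0.035] hsv [ 14. 133.  95.]
side px [343.0, 218.0] 2353 rect (366.7, -44.1, 143.9, 140.4, 77.08) z [0.012 0.017] hsv [ 24.  42. 178.]
side px [252.0, 252.0] 3227 rect (527.9, 133.7, 143.0, 140.8, 83.8) z [0.012 0.017] hsv [ 24.  41. 189.]
side px [196.0, 292.0] 2101 rect (565.3, 226.5, 218.1, 160.1, 2.12) z [0.019 0.021] hsv [ 17. 113. 181.]
side px [120.0, 265.0] 911 rect (732.9, 297.4, 38.7, 31.6, 30.45) z [0.061 0.11 ] hsv [ 20.  51. 106.]
hsv at (283, 172) [ 14 134 184] [ 5.60711709e-01 -1.98289086e-01  2.40954715e-04]
hsv at (200, 300) [ 17 113 204] [0.5676243  0.29272282 0.01834581]
```

```bash
python3 - <<'E'
from h import *
res={}
for n in("scene","side"):
    f=np.load(f"pics/{n}0.npz"); p,d=f["p"],f["d"]; W=cloud(n,p,d)
    hsv=cv2.cvtColor(p,cv2.COLOR_RGB2HSV).astype(int); x,y,z=W[...,0],W[...,1],W[...,2]
    J=(z>.015)&(z<.025)&(x>.42)&(x<.7)&(y>.12)&(y<.34)&(hsv[...,1]>70)
    X=W[J][:,:2]; a=np.deg2rad(1.6)
    for it in range(3):
        R=np.array([[np.cos(a),-np.sin(a)],[np.sin(a),np.cos(a)]]); L=X@R
        y1=np.percentile(L[:,1],99); x1=np.percentile(L[:,0],99)
        s=L[(L[:,1]>y1-.022)&(L[:,0]<x1-.03)]; t=L[(L[:,0]>x1-.022)&(L[:,1]<y1-.03)]
        ls=np.polyfit(s[:,0],s[:,1],1); lt=np.polyfit(t[:,1],t[:,0],1); a+=ls[0]
    sy=np.median(s[:,1]); tx=np.median(t[:,0])
    print(n,"jig ang",np.rad2deg(a),"side vs far",np.rad2deg([ls[0],-lt[0]]),"widths",np.ptp(s[:,1]),np.ptp(t[:,0]),"seat", R@np.array([tx-.079,sy-.079]))
    # mat
    m=((abs(z)<.006)&(x>.4)&(x<.75)&(y>-.42)&(y<-.05)); 
    print("table hsv",np.median(hsv[(abs(z)<.005)&(x>.4)&(x<.75)&(y>-.08)&(y<0.05)],0))
    m2=(m&(hsv[...,0]>=12)&(hsv[...,1]<165)).astype(np.uint8); m2=cv2.morphologyEx(m2,cv2.MORPH_OPEN,np.ones((3,3),np.uint8))
    k,l,s_,c=cv2.connectedComponentsWithStats(m2); i=1+s_[1:,4].argmax(); cn=max(cv2.findContours((l==i).astype(np.uint8),0,2)[0],key=cv2.contourArea)
    ap=cv2.approxPolyDP(cn,4,True)[:,0]; print("mat",s_[i,4],c[i],"rect",rect(ray(n,cn[:,0],.001)[:,:2]),"poly",np.round(ray(n,ap,.001)[:,:2],3).tolist())
    Q=(z>.038)&(z<.05)&(x>.42)&(x<.66)&(y>-.42)&(y<-.2); print("case top",rect(W[Q][:,:2]))
f=cv2.imread("pics/scene0.png"); o=np.zeros((600,800,3),np.uint8)
o[:300,:400]=cv2.resize(f[95:155,390:470],(400,300)); o[:300,400:]=cv2.resize(f[135:210,260:360],(400,300))
o[300:,:400]=cv2.resize(f[135:195,180:260],(400,300)); o[300:,400:]=cv2.resize(f[165:255,85:205],(400,300)); cv2.imwrite("pics/crop1.png",o)
E
```

```text
scene jig ang 2.15080831243956 side vs far [ 7.62290005e-05 -1.13924938e-01] widths 0.02253616453911922 0.02134879482340546 seat [0.58885695 0.21658564]
table hsv [ 12. 145. 168.]
mat 13703 [179.85806028 240.43983069] rect (576.5, -235.5, 369.6, 351.7, -89.87) poly [[0.745, -0.052], [0.435, -0.052], [0.403, -0.263], [0.426, -0.23], [0.608, -0.274], [0.615, -0.306], [0.585, -0.375], [0.521, -0.372], [0.416, -0.339], [0.406, -0.417], [0.748, -0.419], [0.75, -0.316], [0.713, -0.309], [0.688, -0.268], [0.708, -0.231], [0.751, -0.223]]
case top (539.3, -306.6, 136.3, 95.3, -17.59)
side jig ang 2.0611138561395306 side vs far [-2.58527660e-05  8.19857182e-02] widths 0.020620722983700712 0.01951841299625412 seat [0.58497049 0.21959356]
table hsv [ 13. 150. 136.]
mat 6127 [277.55851151 174.43087971] rect (574.7, -232.4, 371.2, 350.3, 89.88) poly [[0.749, -0.066], [0.443, -0.052], [0.425, -0.145], [0.401, -0.143], [0.423, -0.411], [0.472, -0.409], [0.463, -0.335], [0.503, -0.24], [0.609, -0.272], [0.645, -0.328], [0.635, -0.415], [0.747, -0.41], [0.749, -0.36], [0.711, -0.284], [0.75, -0.237]]
case top (540.4, -306.3, 133.9, 98.7, -18.74)
```

View pics/crop1.png

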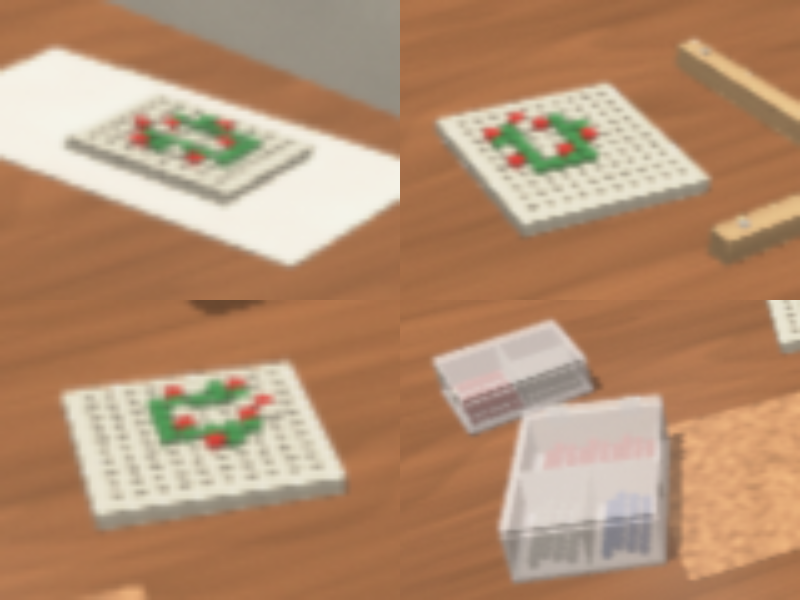

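The crop shows C (top left, on paper) as a smaller finished board of about 120 mm. It is out of reach and nowhere near the jig. B (top right, scene px 473,270) is 140 mm square and lies 59 and 85 mm to the jig's -x and -y, so it fits the listing. It is also the farther of the two full-size boards on the table (0.545 m against 0.37 m for A). The larger case is the one at (220,345). Next I'll redo the mat with a brightness mask and work out the first move.

```bash
cat >> h.py <<'E'
def to(x,y,z,yawdeg):
    from scipy.spatial.transform import Rotation as Ro
    o=get_obs(); R=Ro.from_euler("xyz",o["eef_rot"]).as_matrix()
    s=R.T@(np.array([x,y,z])-o["ee_pos"])
    print("tool shift mm",np.round(s*1000,1),"spin",round(-(yawdeg-np.rad2deg(np.arctan2(R[1,0],R[0,0]))),2),"tilt y",np.round(R[:,1],3))
E
python3 - <<'E'
from h import *
for n,t in(("scene",200),("side",158)):
    f=np.load(f"pics/{n}0.npz"); p,d=f["p"],f["d"]; W=cloud(n,p,d)
    hsv=cv2.cvtColor(p,cv2.COLOR_RGB2HSV).astype(int); x,y,z=W[...,0],W[...,1],W[...,2]
    v=cv2.GaussianBlur(p,(5,5),0)[...,0]; print(np.median(v[(abs(z)<.005)&(x>.4)&(x<.75)&(y>-.08)&(y<0.05)]))
    m=((abs(z)<.006)&(x>.4)&(x<.75)&(y>-.42)&(y<-.05)&(v>t)&(hsv[...,1]>80)).astype(np.uint8)
    m=cv2.morphologyEx(m,cv2.MORPH_OPEN,np.ones((5,5),np.uint8))
    k,l,s,c=cv2.connectedComponentsWithStats(m); i=1+s[1:,4].argmax()
    cn=max(cv2.findContours((l==i).astype(np.uint8),0,2)[0],key=cv2.contourArea)
    ap=cv2.approxPolyDP(cn,3,True)[:,0]; print(n,s[i],"rect",rect(ray(n,cn[:,0],.001)[:,:2]),"poly",ap.tolist(),np.round(ray(n,ap,.001)[:,:2],3).tolist())
to(.525,.03,.224,2.1)
E
```

```text
167.0
scene [ 170  193   59   54 2236] rect (559.0, -199.6, 169.0, 133.4, -4.44) poly [[207, 193], [170, 201], [172, 246], [200, 240], [202, 234], [210, 237], [228, 231]] [[0.484, -0.131], [0.473, -0.225], [0.631, -0.27], [0.642, -0.21], [0.626, -0.199], [0.644, -0.187], [0.644, -0.144]]
136.0
side [ 251  156   63   34 1255] rect (558.0, -200.6, 168.8, 138.7, -3.26) poly [[251, 174], [254, 179], [305, 189], [313, 171], [298, 168], [297, 173], [296, 166], [289, 168], [288, 164], [267, 156]] [[0.644, -0.157], [0.627, -0.135], [0.48, -0.135], [0.48, -0.231], [0.525, -0.233], [0.521, -0.205], [0.534, -0.242], [0.55, -0.224], [0.559, -0.245], [0.635, -0.27]]
tool shift mm [-4.388e+02  4.000e-01  5.140e+02] spin -76.64 tilt y [-0.     0.001 -1.   ]
```

Mat: centre about (0.559, -0.200), yaw about -4.5 deg. Next I'll move to behind the pegboard.

```bash
python3 -m handwheel '[{"fingers":1,"x":-0.03,"y":0,"z":0.035,"spin":-7.6},{"fingers":1,"x":-0.062,"y":0,"z":0.073,"spin":-15.2},{"fingers":1,"x":-0.094,"y":0,"z":0.110,"spin":-22.8},{"fingers":1,"x":-0.126,"y":0,"z":0.147,"spin":-30.4},{"fingers":1,"x":-0.158,"y":0,"z":0.185,"spin":-38},{"fingers":1,"x":-0.190,"y":0,"z":0.222,"spin":-45.6},{"fingers":1,"x":-0.222,"y":0,"z":0.260,"spin":-53.2},{"fingers":1,"x":-0.254,"y":0,"z":0.297,"spin":-60.8},{"fingers":1,"x":-0.286,"y":0,"z":0.335,"spin":-68.4},{"fingers":1,"x":-0.318,"y":0,"z":0.372,"spin":-76.6}]'; python3 -c "
from h import *
to(.525,.03,.1,2.1)"
```

```text
time_s: 1.1
ee_pos: [0.4211, -0.1225, 0.2245]
eef_rot: [-1.571, -0.0, 0.041]
force: [0.4, -1.1, 0.6]
grip_width: 0.0937
tool shift mm [110.1 124.5 148. ] spin 0.28 tilt y [ 0. -0. -1.]
```

```bash
python3 -m handwheel '[{"fingers":1,"x":0.022,"y":0.02,"z":0.030,"spin":0.3},{"fingers":1,"x":0.044,"y":0.04,"z":0.060,"spin":0.3},{"fingers":1,"x":0.066,"y":0.06,"z":0.090,"spin":0.3},{"fingers":1,"x":0.088,"y":0.08,"z":0.120,"spin":0.3},{"fingers":1,"x":0.110,"y":0.110,"z":0.148,"spin":0.3},{"fingers":1,"x":0.110,"y":0.145,"z":0.148,"spin":0.3},{"fingers":1,"x":0.110,"y":0.175,"z":0.148,"spin":0.3},{"fingers":1,"x":0.110,"y":0.195,"z":0.148,"spin":0.3},{"fingers":1,"x":0.110,"y":0.2025,"z":0.148,"spin":0.3},{"fingers":1,"x":0.110,"y":0.2025,"z":0.148,"spin":0.3}]'; python3 -c "
from h import *
to(.525,.135,.022,2.1)"
```

```text
time_s: 2.1
ee_pos: [0.5247, 0.0274, 0.0214]
eef_rot: [-1.571, 0.001, 0.031]
force: [-0.7, 0.1, 0.0]
grip_width: 0.0939
tool shift mm [  3.6  -0.6 107.6] spin -0.35 tilt y [-0.001  0.    -1.   ]
```

```bash
python3 -m handwheel '[{"fingers":1,"x":0,"y":0,"z":0.012,"spin":-0.3},{"fingers":1,"x":0,"y":0,"z":0.024,"spin":-0.3},{"fingers":1,"x":0,"y":0,"z":0.036,"spin":-0.3},{"fingers":1,"x":0,"y":0,"z":0.048,"spin":-0.3},{"fingers":1,"x":0,"y":0,"z":0.060,"spin":-0.3},{"fingers":1,"x":0,"y":0,"z":0.071,"spin":-0.3},{"fingers":1,"x":0,"y":0,"z":0.081,"spin":-0.3},{"fingers":1,"x":0,"y":0,"z":0.089,"spin":-0.3},{"fingers":1,"x":0,"y":0,"z":0.095,"spin":-0.3},{"fingers":1,"x":0,"y":0,"z":0.098,"spin":-0.3}]'; python3 - <<'E'
from h import *
for n in("scene","side"):
    p,d=cams.camera(n); np.savez(f"pics/{n}1.npz",p=p,d=d); cv2.imwrite(f"pics/{n}1.png",p[:,:,::-1])
f=cv2.imread("pics/scene1.png"); s=cv2.imread("pics/side1.png")
cv2.imwrite("pics/v1.png",np.vstack([cv2.resize(f[110:230,230:430],(500,300)),cv2.resize(s[200:344,120:360],(500,300))]))
E
```

```text
time_s: 3.1
ee_pos: [0.5219, 0.1258, 0.0219]
eef_rot: [-1.571, 0.0, 0.036]
force: [0.3, -3.0, 3.1]
grip_width: 0.0939
```

View pics/v1.png

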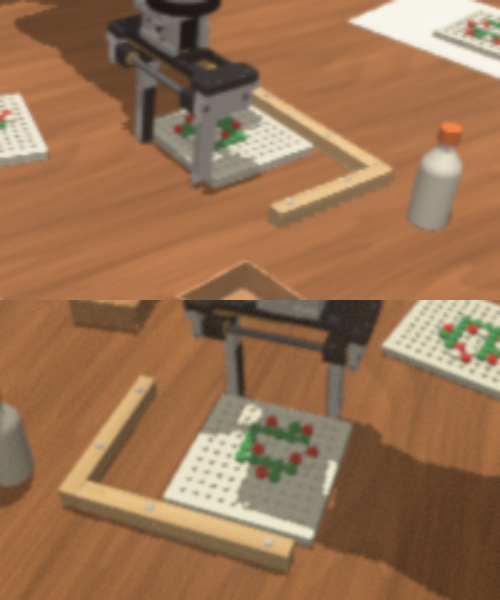

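Both fingers are flush on the board's near edge, and it is square to the side stop with a gap of about 10 mm. I'll press on gently.

```bash
python3 -m handwheel '[{"fingers":1,"x":0,"y":0,"z":0.002,"spin":0},{"fingers":1,"x":0,"y":0,"z":0.004,"spin":0},{"fingers":1,"x":0,"y":0,"z":0.006,"spin":0},{"fingers":1,"x":0,"y":0,"z":0.008,"spin":0},{"fingers":1,"x":0,"y":0,"z":0.009,"spin":0},{"fingers":1,"x":0,"y":0,"z":0.010,"spin":0},{"fingers":1,"x":0,"y":0,"z":0.011,"spin":0},{"fingers":1,"x":0,"y":0,"z":0.012,"spin":0},{"fingers":1,"x":0,"y":0,"z":0.013,"spin":0},{"fingers":1,"x":0,"y":0,"z":0.013,"spin":0}]'
```

```text
time_s: 4.2
ee_pos: [0.5216, 0.1366, 0.0219]
eef_rot: [-1.574, 0.001, 0.036]
force: [-0.2, -16.7, 1.3]
grip_width: 0.0939
```

Contact with the side stop came at 17 N. Next I'll back off, rise, and go round to the -x edge.

```bash
python3 -m handwheel '[{"fingers":1,"x":0,"y":0,"z":-0.02,"spin":0},{"fingers":1,"x":0,"y":-0.03,"z":-0.035,"spin":0},{"fingers":1,"x":0,"y":-0.07,"z":-0.035,"spin":8},{"fingers":1,"x":-0.02,"y":-0.09,"z":-0.02,"spin":16},{"fingers":1,"x":-0.04,"y":-0.09,"z":0,"spin":24},{"fingers":1,"x":-0.06,"y":-0.09,"z":0.02,"spin":32},{"fingers":1,"x":-0.08,"y":-0.09,"z":0.04,"spin":40},{"fingers":1,"x":-0.095,"y":-0.09,"z":0.06,"spin":48},{"fingers":1,"x":-0.104,"y":-0.09,"z":0.073,"spin":56},{"fingers":1,"x":-0.104,"y":-0.09,"z":0.073,"spin":64}]'; python3 -c "
from h import *
to(.415,.208,.022,-87.9)"
```

```text
time_s: 5.2
ee_pos: [0.414, 0.209, 0.1122]
eef_rot: [-1.57, 0.0, -1.085]
force: [-0.4, 0.6, -0.8]
grip_width: 0.0936
tool shift mm [ 1.3 90.2  0.4] spin 25.73 tilt y [ 0.     0.001 -1.   ]
```

```bash
python3 -m handwheel '[{"fingers":1,"x":0,"y":0,"z":0,"spin":8},{"fingers":1,"x":0,"y":0,"z":0,"spin":16},{"fingers":1,"x":0,"y":0,"z":0,"spin":24},{"fingers":1,"x":0.001,"y":0,"z":0,"spin":25.7},{"fingers":1,"x":0.001,"y":0.025,"z":0,"spin":25.7},{"fingers":1,"x":0.001,"y":0.05,"z":0,"spin":25.7},{"fingers":1,"x":0.001,"y":0.07,"z":0,"spin":25.7},{"fingers":1,"x":0.001,"y":0.085,"z":0,"spin":25.7},{"fingers":1,"x":0.001,"y":0.09,"z":0,"spin":25.7},{"fingers":1,"x":0.001,"y":0.09,"z":0,"spin":25.7}]'; cat >> h.py <<'E'
def board(tag):
    for n in("scene","side"):
        p,d=cams.camera(n); np.savez(f"pics/{n}{tag}.npz",p=p,d=d); cv2.imwrite(f"pics/{n}{tag}.png",p[:,:,::-1]); W=cloud(n,p,d); hsv=cv2.cvtColor(p,cv2.COLOR_RGB2HSV)
        z=W[...,2]; q=(z>.007)&(z<.0145)&(hsv[...,1]<75)&(W[...,0]>.4)&(W[...,0]<.7)&(W[...,1]>.05)&(W[...,1]<.32)
        m=cv2.morphologyEx(q.astype(np.uint8),cv2.MORPH_CLOSE,np.ones((5,5))); k,l,s,c=cv2.connectedComponentsWithStats(m); i=1+s[1:,4].argmax()
        print(n,"board",rect(W[(l==i)&q][:,:2]))
E
python3 -c "
from h import *
board('2'); to(.505,.212,.022,-87.9)"
```

```text
time_s: 6.2
ee_pos: [0.4153, 0.2066, 0.0217]
eef_rot: [-1.572, -0.0, -1.528]
force: [-0.1, -0.2, 0.6]
grip_width: 0.0939
scene board (501.9, 215.9, 171.0, 142.8, 2.21)
side board (514.2, 214.6, 141.2, 140.5, 1.02)
tool shift mm [-1.4  0.7 89.3] spin 0.31 tilt y [ 0.001  0.    -1.   ]
```

```bash
python3 -m handwheel '[{"fingers":1,"x":0,"y":0,"z":0.012,"spin":0.3},{"fingers":1,"x":0,"y":0,"z":0.024,"spin":0.3},{"fingers":1,"x":0,"y":0,"z":0.036,"spin":0.3},{"fingers":1,"x":0,"y":0,"z":0.046,"spin":0.3},{"fingers":1,"x":0,"y":0,"z":0.056,"spin":0.3},{"fingers":1,"x":0,"y":0,"z":0.065,"spin":0.3},{"fingers":1,"x":0,"y":0,"z":0.073,"spin":0.3},{"fingers":1,"x":0,"y":0,"z":0.079,"spin":0.3},{"fingers":1,"x":0,"y":0,"z":0.083,"spin":0.3},{"fingers":1,"x":0,"y":0,"z":0.086,"spin":0.3}]'
python3 -m handwheel '[{"fingers":1,"x":0,"y":0,"z":0.002,"spin":0},{"fingers":1,"x":0,"y":0,"z":0.003,"spin":0},{"fingers":1,"x":0,"y":0,"z":0.004,"spin":0},{"fingers":1,"x":0,"y":0,"z":0.005,"spin":0},{"fingers":1,"x":0,"y":0,"z":0.006,"spin":0},{"fingers":1,"x":0,"y":0,"z":0.007,"spin":0},{"fingers":1,"x":0,"y":0,"z":0.008,"spin":0},{"fingers":1,"x":0,"y":0,"z":0.009,"spin":0},{"fingers":1,"x":0,"y":0,"z":0.009,"spin":0},{"fingers":1,"x":0,"y":0,"z":0.009,"spin":0}]'; python3 -c "
from h import *
board('3')
f=cv2.imread('pics/scene3.png'); s=cv2.imread('pics/side3.png')
cv2.imwrite('pics/v3.png',np.vstack([cv2.resize(f[110:230,250:450],(500,300)),cv2.resize(s[200:344,120:360],(500,300))]))"
```

```text
time_s: 7.3
ee_pos: [0.5015, 0.2102, 0.0219]
eef_rot: [-1.571, -0.0, -1.535]
force: [-4.7, -1.7, 3.8]
grip_width: 0.094
time_s: 8.3
ee_pos: [0.5073, 0.2104, 0.0218]
eef_rot: [-1.579, -0.001, -1.535]
force: [-27.4, -4.4, 20.7]
grip_width: 0.0941
scene board (577.5, 219.2, 156.3, 144.0, 2.69)
side board (577.9, 215.3, 160.4, 135.6, 2.05)
```

View pics/v3.png

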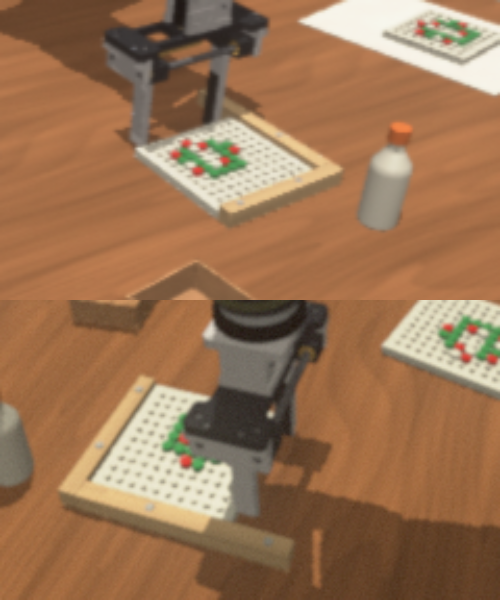

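The board touches the far stop (27 N). Now I'll back off and nudge again toward the side stop to make sure it is flush there.

```bash
python3 -m handwheel '[{"fingers":1,"x":0,"y":0,"z":-0.02,"spin":0},{"fingers":1,"x":0,"y":-0.03,"z":-0.035,"spin":0},{"fingers":1,"x":0,"y":-0.07,"z":-0.035,"spin":-8},{"fingers":1,"x":0.02,"y":-0.09,"z":-0.02,"spin":-16},{"fingers":1,"x":0.04,"y":-0.09,"z":0,"spin":-24},{"fingers":1,"x":0.06,"y":-0.09,"z":0.02,"spin":-32},{"fingers":1,"x":0.08,"y":-0.09,"z":0.04,"spin":-40},{"fingers":1,"x":0.095,"y":-0.09,"z":0.06,"spin":-48},{"fingers":1,"x":0.101,"y":-0.09,"z":0.074,"spin":-56},{"fingers":1,"x":0.101,"y":-0.09,"z":0.074,"spin":-64}]'; python3 -c "
from h import *
to(.588,.112,.022,2.1)"
```

```text
time_s: 9.4
ee_pos: [0.5897, 0.1112, 0.1119]
eef_rot: [-1.57, -0.002, -0.414]
force: [-0.2, -0.6, -0.5]
grip_width: 0.0938
tool shift mm [-2.  89.9 -0.1] spin -25.8 tilt y [ 0.002  0.    -1.   ]
```

```bash
python3 -m handwheel '[{"fingers":1,"x":0,"y":0,"z":0,"spin":-8},{"fingers":1,"x":0,"y":0,"z":0,"spin":-16},{"fingers":1,"x":0,"y":0,"z":0,"spin":-24},{"fingers":1,"x":0,"y":0,"z":0,"spin":-26},{"fingers":1,"x":0,"y":0.025,"z":0,"spin":-26},{"fingers":1,"x":0,"y":0.05,"z":0,"spin":-26},{"fingers":1,"x":0,"y":0.07,"z":0,"spin":-26},{"fingers":1,"x":0,"y":0.085,"z":0,"spin":-26},{"fingers":1,"x":0,"y":0.09,"z":0,"spin":-26},{"fingers":1,"x":0,"y":0.09,"z":0,"spin":-26}]'; python3 -c "
from h import *
to(.588,.139,.022,2.1); board('4')"
```

```text
time_s: 10.4
ee_pos: [0.588, 0.1123, 0.0217]
eef_rot: [-1.571, 0.0, 0.036]
force: [-0.1, -0.3, 0.3]
grip_width: 0.0939
tool shift mm [ 0.9 -0.3 26.7] spin -0.04 tilt y [-0. -0. -1.]
scene board (594.7, 218.9, 149.0, 114.9, -84.01)
side board (587.0, 215.6, 141.8, 135.8, 2.05)
```

```bash
python3 -m handwheel '[{"fingers":1,"x":0,"y":0,"z":0.008,"spin":0},{"fingers":1,"x":0,"y":0,"z":0.016,"spin":0},{"fingers":1,"x":0,"y":0,"z":0.020,"spin":0},{"fingers":1,"x":0,"y":0,"z":0.022,"spin":0},{"fingers":1,"x":0,"y":0,"z":0.024,"spin":0},{"fingers":1,"x":0,"y":0,"z":0.026,"spin":0},{"fingers":1,"x":0,"y":0,"z":0.027,"spin":0},{"fingers":1,"x":0,"y":0,"z":0.028,"spin":0},{"fingers":1,"x":0,"y":0,"z":0.029,"spin":0},{"fingers":1,"x":0,"y":0,"z":0.029,"spin":0}]'
```

```text
time_s: 11.5
ee_pos: [0.587, 0.139, 0.022]
eef_rot: [-1.574, 0.001, 0.036]
force: [-0.6, -16.6, 3.6]
grip_width: 0.0942
```

Contact again, exactly where it should be (TCP y 0.139, 17 N). Now I'll retreat, rise, and travel to the case's -y side.

```bash
python3 -m handwheel '[{"fingers":1,"x":0,"y":0,"z":-0.02,"spin":0},{"fingers":1,"x":0,"y":-0.02,"z":-0.05,"spin":0},{"fingers":1,"x":0,"y":-0.06,"z":-0.07,"spin":0},{"fingers":1,"x":-0.01,"y":-0.09,"z":-0.10,"spin":3},{"fingers":1,"x":-0.02,"y":-0.12,"z":-0.135,"spin":6.6},{"fingers":1,"x":-0.03,"y":-0.13,"z":-0.18,"spin":6.6},{"fingers":1,"x":-0.04,"y":-0.13,"z":-0.228,"spin":6.6},{"fingers":1,"x":-0.05,"y":-0.13,"z":-0.276,"spin":6.6},{"fingers":1,"x":-0.06,"y":-0.13,"z":-0.324,"spin":6.6},{"fingers":1,"x":-0.07,"y":-0.13,"z":-0.372,"spin":6.6}]'; python3 -c "
from h import *
board('5'); to(.5256,-.395,.035,-4.5)
f=cv2.imread('pics/scene5.png'); s=cv2.imread('pics/side5.png')
cv2.imwrite('pics/v5.png',np.vstack([cv2.resize(f[120:220,280:440],(480,300),interpolation=2),cv2.resize(s[210:340,120:328],(480,300),interpolation=2)]))"
```

```text
time_s: 12.5
ee_pos: [0.5296, -0.235, 0.1522]
eef_rot: [-1.571, -0.0, -0.079]
force: [-0.4, -0.9, 0.3]
grip_width: 0.0939
scene board (583.9, 218.6, 147.2, 139.1, -86.01)
side board (587.4, 215.2, 142.5, 136.6, 2.29)
tool shift mm [  10.   117.  -156.7] spin -0.35 tilt y [ 0.    -0.001 -1.   ]
```

View pics/v5.png

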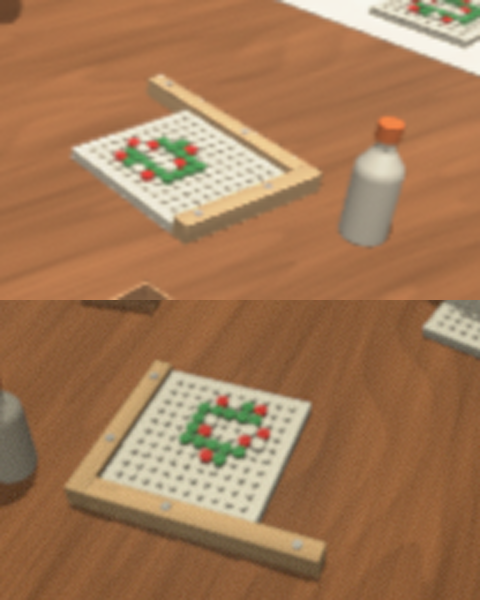

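The pegboard looks home: in both views there is no table gap along either stop. On to the case.

```bash
python3 -m handwheel '[{"fingers":1,"x":0.003,"y":0,"z":-0.04,"spin":-0.3},{"fingers":1,"x":0.006,"y":0,"z":-0.08,"spin":-0.3},{"fingers":1,"x":0.01,"y":0,"z":-0.12,"spin":-0.3},{"fingers":1,"x":0.01,"y":0,"z":-0.157,"spin":-0.3},{"fingers":1,"x":0.01,"y":0.035,"z":-0.157,"spin":-0.3},{"fingers":1,"x":0.01,"y":0.07,"z":-0.157,"spin":-0.3},{"fingers":1,"x":0.01,"y":0.1,"z":-0.157,"spin":-0.3},{"fingers":1,"x":0.01,"y":0.117,"z":-0.157,"spin":-0.3},{"fingers":1,"x":0.01,"y":0.117,"z":-0.157,"spin":-0.3},{"fingers":1,"x":0.01,"y":0.117,"z":-0.157,"spin":-0.3}]'; python3 -m handwheel '[{"fingers":1,"x":0,"y":0,"z":0.009,"spin":0},{"fingers":1,"x":0,"y":0,"z":0.018,"spin":0},{"fingers":1,"x":0,"y":0,"z":0.027,"spin":0},{"fingers":1,"x":0,"y":0,"z":0.036,"spin":0},{"fingers":1,"x":0,"y":0,"z":0.045,"spin":0},{"fingers":1,"x":0,"y":0,"z":0.054,"spin":0},{"fingers":1,"x":0,"y":0,"z":0.063,"spin":0},{"fingers":1,"x":0,"y":0,"z":0.071,"spin":0},{"fingers":1,"x":0,"y":0,"z":0.077,"spin":0},{"fingers":1,"x":0,"y":0,"z":0.080,"spin":0}]'; cat >> h.py <<'E'
def case(tag):
    for n in("scene","side"):
        p,d=cams.camera(n); np.savez(f"pics/{n}{tag}.npz",p=p,d=d); cv2.imwrite(f"pics/{n}{tag}.png",p[:,:,::-1]); W=cloud(n,p,d); z=W[...,2]
        q=(z>.040)&(z<.05)&(W[...,0]>.44)&(W[...,0]<.72)&(W[...,1]>-.42)&(W[...,1]<-.05)
        m=cv2.morphologyEx(q.astype(np.uint8),cv2.MORPH_OPEN,np.ones((2,2))); k,l,s,c=cv2.connectedComponentsWithStats(m); i=1+s[1:,4].argmax()
        print(n,"case",rect(W[(l==i)&q][:,:2]))
E
python3 -c "
from h import *
case('6'); to(.5376,-.255,.035,-4.5)
f=cv2.imread('pics/scene6.png'); s=cv2.imread('pics/side6.png')
cv2.imwrite('pics/v6.png',np.vstack([cv2.resize(f[160:310,80:280],(500,300),interpolation=2),cv2.resize(s[110:206,220:400],(500,300),interpolation=2)]))"
```

```text
time_s: 13.6
ee_pos: [0.5284, -0.3904, 0.0362]
eef_rot: [-1.572, -0.001, -0.074]
force: [-0.2, 1.0, 0.7]
grip_width: 0.0941
time_s: 14.6
ee_pos: [0.5338, -0.31, 0.035]
eef_rot: [-1.571, 0.0, -0.074]
force: [-1.1, -3.2, 2.4]
grip_width: 0.0939
scene case (536.1, -260.4, 127.4, 112.0, -4.67)
side case (529.2, -251.9, 126.9, 101.2, -3.92)
tool shift mm [-0.1 -0.3 55. ] spin 0.28 tilt y [-0.001  0.001 -1.   ]
```

View pics/v6.png

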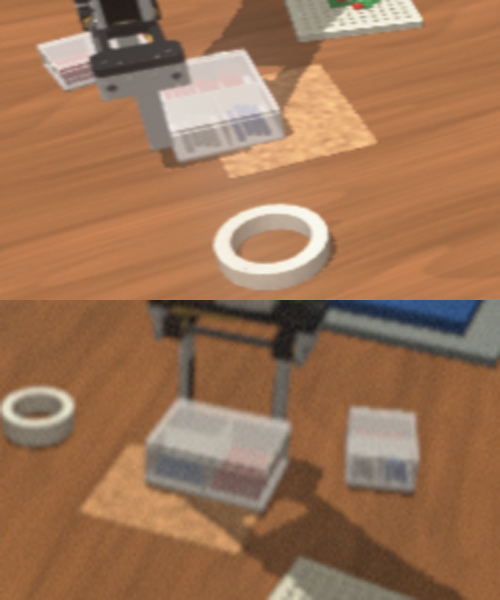

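The case is flat against both fingers and square with the mat, and the small case is untouched. Pushing the rest of the way.

```bash
python3 -m handwheel '[{"fingers":1,"x":0,"y":0,"z":0.007,"spin":0.2},{"fingers":1,"x":0,"y":0,"z":0.014,"spin":0.2},{"fingers":1,"x":0,"y":0,"z":0.021,"spin":0.2},{"fingers":1,"x":0,"y":0,"z":0.028,"spin":0.2},{"fingers":1,"x":0,"y":0,"z":0.035,"spin":0.2},{"fingers":1,"x":0,"y":0,"z":0.041,"spin":0.2},{"fingers":1,"x":0,"y":0,"z":0.047,"spin":0.2},{"fingers":1,"x":0,"y":0,"z":0.051,"spin":0.2},{"fingers":1,"x":0,"y":0,"z":0.054,"spin":0.2},{"fingers":1,"x":0,"y":0,"z":0.055,"spin":0.2}]';  python3 -m handwheel '[{"fingers":1,"x":0,"y":0,"z":-0.02,"spin":0},{"fingers":1,"x":0,"y":0,"z":-0.05,"spin":0},{"fingers":1,"x":0,"y":-0.03,"z":-0.07,"spin":0},{"fingers":1,"x":0,"y":-0.07,"z":-0.07,"spin":8},{"fingers":1,"x":0,"y":-0.1,"z":-0.07,"spin":16},{"fingers":0.2,"x":-0.02,"y":-0.1,"z":-0.07,"spin":24},{"fingers":0.2,"x":-0.04,"y":-0.1,"z":-0.06,"spin":32},{"fingers":0.2,"x":-0.06,"y":-0.1,"z":-0.04,"spin":40},{"fingers":0.2,"x":-0.08,"y":-0.1,"z":-0.02,"spin":48},{"fingers":0.2,"x":-0.10,"y":-0.1,"z":0,"spin":56}]'; python3 -c "
from h import *
case('7')
f=cv2.imread('pics/scene7.png'); s=cv2.imread('pics/side7.png')
cv2.imwrite('pics/v7.png',np.vstack([cv2.resize(f[160:310,80:280],(500,300),interpolation=2),cv2.resize(s[110:206,220:400],(500,300),interpolation=2)]))"
```

```text
time_s: 15.7
ee_pos: [0.5379, -0.2554, 0.035]
eef_rot: [-1.571, -0.0, -0.077]
force: [-0.1, -1.3, -1.0]
grip_width: 0.094
time_s: 16.7
ee_pos: [0.4373, -0.2472, 0.135]
eef_rot: [-1.571, -0.0, -1.061]
force: [0.2, -0.5, 0.4]
grip_width: 0.0578
scene case (539.8, -197.2, 127.6, 94.2, -4.4)
side case (534.5, -195.8, 126.7, 95.0, -4.3)
```

View pics/v7.png

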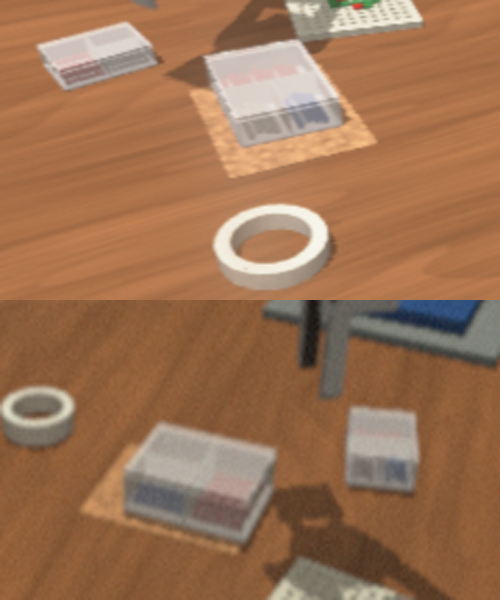

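The case lies square with the mat, about 22 mm short in x. It needs a short push from its -x end.

```bash
python3 -c "
from h import *
to(.434,-.189,.035,-94.5)"
```

```text
tool shift mm [-51.2 100.2  25.7] spin 33.83 tilt y [-0.     0.001 -1.   ]
```

```bash
python3 -m handwheel '[{"fingers":0.2,"x":-0.025,"y":0,"z":0.013,"spin":8},{"fingers":0.2,"x":-0.051,"y":0,"z":0.026,"spin":16},{"fingers":0.2,"x":-0.051,"y":0,"z":0.026,"spin":24},{"fingers":0.2,"x":-0.051,"y":0.01,"z":0.026,"spin":32},{"fingers":0.2,"x":-0.051,"y":0.035,"z":0.026,"spin":33.8},{"fingers":0.2,"x":-0.051,"y":0.06,"z":0.026,"spin":33.8},{"fingers":0.2,"x":-0.051,"y":0.08,"z":0.026,"spin":33.8},{"fingers":0.2,"x":-0.051,"y":0.095,"z":0.026,"spin":33.8},{"fingers":0.2,"x":-0.051,"y":0.1,"z":0.026,"spin":33.8},{"fingers":0.2,"x":-0.051,"y":0.1,"z":0.026,"spin":33.8}]'; python3 -c "
from h import *
to(.486,-.193,.035,-94.5)"
```

```text
time_s: 17.8
ee_pos: [0.4357, -0.191, 0.0347]
eef_rot: [-1.571, 0.0, -1.644]
force: [0.6, -0.2, -0.4]
grip_width: 0.0562
tool shift mm [-1.6 -0.4 50.3] spin 0.31 tilt y [-0.001  0.    -1.   ]
```

```bash
python3 -m handwheel '[{"fingers":0.2,"x":0,"y":0,"z":0.008,"spin":0},{"fingers":0.2,"x":0,"y":0,"z":0.015,"spin":0},{"fingers":0.2,"x":0,"y":0,"z":0.021,"spin":0},{"fingers":0.2,"x":0,"y":0,"z":0.027,"spin":0},{"fingers":0.2,"x":0,"y":0,"z":0.033,"spin":0},{"fingers":0.2,"x":0,"y":0,"z":0.039,"spin":0},{"fingers":0.2,"x":0,"y":0,"z":0.044,"spin":0},{"fingers":0.2,"x":0,"y":0,"z":0.048,"spin":0},{"fingers":0.2,"x":0,"y":0,"z":0.050,"spin":0},{"fingers":0.2,"x":0,"y":0,"z":0.050,"spin":0}]';  python3 -m handwheel '[{"fingers":0.2,"x":0,"y":0,"z":-0.02,"spin":0},{"fingers":0.2,"x":0,"y":-0.01,"z":-0.04,"spin":0},{"fingers":0.2,"x":0,"y":-0.05,"z":-0.05,"spin":0},{"fingers":0.2,"x":0,"y":-0.09,"z":-0.06,"spin":0},{"fingers":0.2,"x":0,"y":-0.13,"z":-0.07,"spin":0},{"fingers":0.2,"x":0,"y":-0.17,"z":-0.08,"spin":0},{"fingers":0.2,"x":0,"y":-0.2,"z":-0.09,"spin":0},{"fingers":0.2,"x":0,"y":-0.2,"z":-0.1,"spin":0},{"fingers":0.2,"x":0,"y":-0.2,"z":-0.1,"spin":0},{"fingers":0.2,"x":0,"y":-0.2,"z":-0.1,"spin":0}]'; python3 - <<'E'
from h import *
case('8'); board('9')
for n in("scene","side"):   # mat visible contour & bystanders, small steps vs start
    f=np.load(f"pics/{n}9.npz"); W=cloud(n,f["p"],f["d"]); z=W[...,2]
    for nm,(a,b,c,d_),zr in(("carton",(.72,.84,-.03,.09),(.006,.05)),("glue",(.69,.79,.25,.34),(.03,.12)),("tape",(.69,.82,-.34,-.21),(.006,.04)),("boardA",(.27,.46,-.14,.05),(.007,.0145))):
        q=(W[...,0]>a)&(W[...,0]<b)&(W[...,1]>c)&(W[...,1]<d_)&(z>zr[0])&(z<zr[1]); print(n,nm,rect(W[q][:,:2]))
f=cv2.imread('pics/scene9.png'); s=cv2.imread('pics/side9.png')
cv2.imwrite('pics/v9.png',np.vstack([cv2.resize(f[115:295,100:440],(566,300),interpolation=2),cv2.resize(s[125:335,110:350],(343,300),interpolation=2).repeat(1,1) if 0 else cv2.resize(s[120:340,70:400],(566,300),interpolation=2)]))
E
```

```text
time_s: 18.8
ee_pos: [0.4858, -0.1945, 0.0349]
eef_rot: [-1.57, -0.0, -1.645]
force: [-0.0, -0.6, 0.2]
grip_width: 0.0562
time_s: 19.8
ee_pos: [0.3856, -0.1869, 0.234]
eef_rot: [-1.572, 0.001, -1.645]
force: [-0.5, 0.3, 0.5]
grip_width: 0.0564
scene case (563.6, -198.4, 128.9, 94.6, -4.32)
side case (558.5, -196.7, 128.9, 94.0, -3.79)
scene board (583.4, 218.9, 148.0, 138.9, -85.4)
side board (587.1, 215.4, 141.6, 137.3, 2.11)
scene carton (780.3, 29.3, 87.7, 86.4, -82.22)
scene glue (739.3, 286.9, 37.0, 28.7, 9.34)
scene tape (753.9, -273.4, 83.3, 82.8, 43.27)
scene boardA (366.5, -44.7, 145.9, 139.1, -12.82)
side carton (779.3, 28.8, 88.4, 86.2, -81.93)
side glue (732.8, 297.3, 38.2, 30.3, 25.72)
side tape (751.5, -271.0, 81.7, 81.1, -26.62)
side boardA (366.9, -44.2, 143.2, 141.5, 77.06)
```

View pics/v9.png

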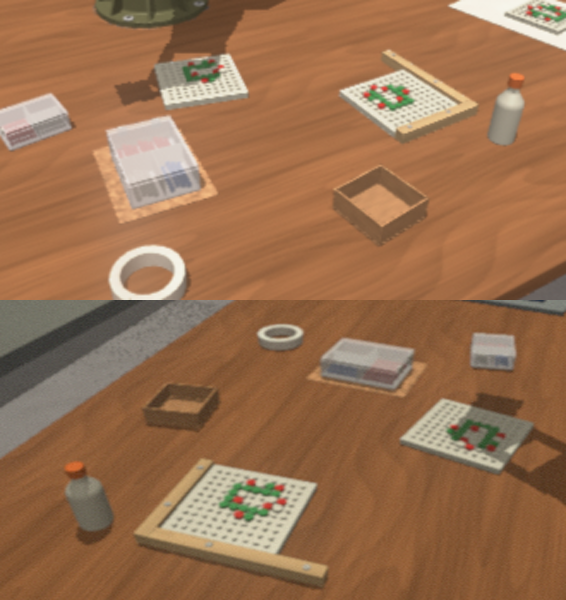

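The case has cork showing on all sides and nothing else has moved. One numeric check of the seat remains: the total span from the board's free edges to the outer faces of the stops, which should be 158 mm if flush.

```bash
python3 - <<'E'
from h import *
a=np.deg2rad(2.1); R=np.array([[np.cos(a),-np.sin(a)],[np.sin(a),np.cos(a)]])
for n in("scene","side"):
    f=np.load(f"pics/{n}9.npz"); W=cloud(n,f["p"],f["d"]); z=W[...,2]
    L=(W[...,:2]-[.587,.217])@R; q=(z>.005)&(z<.024)&(abs(L[...,0])<.2)&(abs(L[...,1])<.14); P=L[q]*1000
    for ax in(0,1):
        lo,hi=[],[]
        for c in range(-60,50,10):
            t=P[(abs(P[:,1-ax]-c)<5)]; t=t[:,ax]; lo.append(t.min()); hi.append(t.max())
        print(n,"xy"[ax],"span",np.round(np.array(hi)-lo,1),"lo",np.round(lo,1))
s=cv2.imread("pics/side9.png"); cv2.imwrite("pics/v10.png",cv2.resize(s[230:340,140:300],(800,550),interpolation=2))
E
```

```text
scene x span [157.  159.2 159.5 159.5 157.7 156.5 159.2 156.6 157.2 157.3 159. ] lo [-69.1 -71.  -71.4 -70.9 -69.4 -68.  -71.3 -67.5 -69.5 -68.9 -70. ]
scene y span [157.2 160.  157.4 156.6 158.3 159.3 161.1 158.6 161.7 158.9 159. ] lo [-69.2 -69.  -67.8 -68.7 -69.1 -69.2 -69.3 -69.  -69.7 -69.2 -69.2]
side x span [158.4 157.7 157.7 158.3 157.5 158.3 158.  158.2 158.2 157.3 157.8] lo [-70.4 -70.3 -70.7 -70.8 -70.4 -70.6 -70.4 -70.7 -70.8 -70.6 -70.8]
side y span [158.2 158.9 159.2 157.8 159.3 158.3 159.7 160.1 158.3 159.6 158.1] lo [-68.5 -68.3 -69.3 -68.2 -69.3 -68.2 -69.7 -70.2 -68.9 -69.9 -68.3]
```

View pics/v10.png

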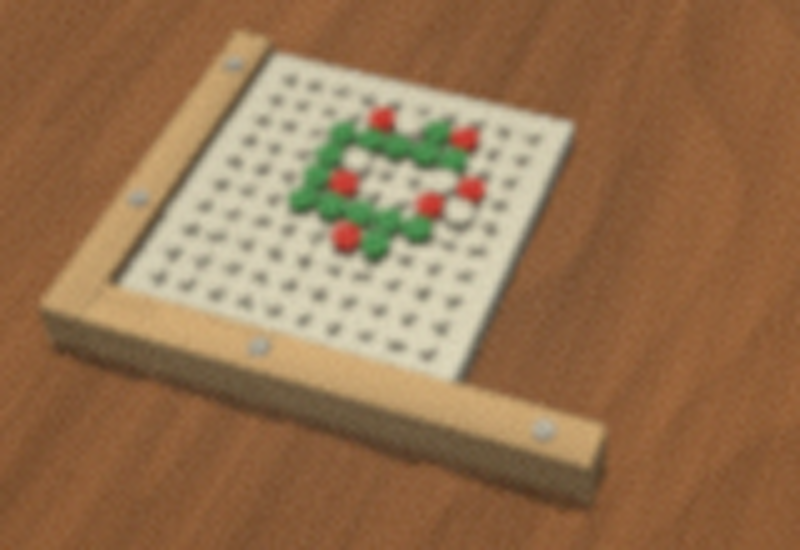

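The spans come out at about 158 mm in x and 158 to 159 mm in y. The crop shows only the stop's dark inner face along the far seam, even in width, so the board is flush. Handing in.

```bash
python3 -c "
from station import workorder
print(workorder.hand_in())"
```

```text
the job is handed in; nothing more can be done
None
```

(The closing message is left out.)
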